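# Flip the finished jar's status flag to green

## Task

The jar with the cap on is finished: use a fingertip to push the flag on its station up and right over its pivot, until it lies flat on the far side with its green face up. Leave the open jar's flag down, showing red, and leave both jars and everything else where they stand. Only push, gently: nothing is to be pinched, grasped or lifted off the worktop.

Things in the scene. Friction and masses are not known exactly. Their poses are not given: they have to be found in the camera images.
- station_left: left jar station, fixed: grey board, 110 (x) by 205 (y) by 8 mm thick, carrying a hinged flag between two posts. Origin on the worktop under the middle of the flag's pivot; x points away from the robot (turned up to 35 degrees), y left, z up. Board ends 55 mm before and behind the pivot. Jar place (white ring) centred 105 mm to its +y side; jar tops about 100 mm above the worktop
- flag_left (a joint): angle of the left flag, rad: 0 = flat on the near side (to station -x), red face with white bar up; pi/2 = upright; pi = flat on the far side, green face with white tick up. Stops at 0 and pi. Stiff hinge: stays at any angle it is left; about 1 N at the edge turns it. Starts at 0.05 to 0.3
- pivot_left (a point): middle of the left flag's pivot, 70 mm above the worktop, axis along the station's y. The posts beside the flag are 80 mm apart over their outsides and 78 mm high; stop arms reach 25 mm before and behind the pivot just below the flag; otherwise the space between flag and board is free
- flag_left_edge (a point): middle of the left flag's free edge, 70 mm from the pivot, moves with the flag; its x points from edge to pivot. The flag is a plate 56 mm wide, 6 mm thick; this edge overhangs the board, so a fingertip fits under it
- station_right: right jar station, fixed: grey board, 110 (x) by 205 (y) by 8 mm thick, carrying a hinged flag between two posts. Origin on the worktop under the middle of the flag's pivot; x points away from the robot (turned up to 35 degrees), y left, z up. Board ends 55 mm before and behind the pivot. Jar place (white ring) centred 105 mm to its -y side; jar tops about 100 mm above the worktop
- flag_right (a joint): angle of the right flag, rad: 0 = flat on the near side (to station -x), red face with white bar up; pi/2 = upright; pi = flat on the far side, green face with white tick up. Stops at 0 and pi. Stiff hinge: stays at any angle it is left; about 1 N at the edge turns it. Starts at 0.05 to 0.3
- pivot_right (a point): middle of the right flag's pivot, 70 mm above the worktop, axis along the station's y. The posts beside the flag are 80 mm apart over their outsides and 78 mm high; stop arms reach 25 mm before and behind the pivot just below the flag; otherwise the space between flag and board is free
- flag_right_edge (a point): middle of the right flag's free edge, 70 mm from the pivot, moves with the flag; its x points from edge to pivot. The flag is a plate 56 mm wide, 6 mm thick; this edge overhangs the board, so a fingertip fits under it
- jar_capped: finished jar with a red-and-white printed label and a brown screw cap, 86 mm across, 94 mm high, loose, on one of the two stations; origin at the centre of its underside
- jar_open: plain dark brown jar, no label, no cap, open at the top, 85 mm across, 90 mm high, loose, on the other station; origin at the centre of its underside
- cutter: closed yellow box cutter lying flat, 158 mm long, 19 mm wide, 15 mm high, between the stations; a loose bystander, origin at the centre of its underside
- weight_0: brass-coloured balance weight, 27 mm across, 52 mm high; a loose bystander, origin at the centre of its underside
- weight_2: small grey balance weight, 17 mm across, 34 mm high; a loose bystander, origin at the centre of its underside
- cap: dark brown jar cap lying flat, 85 mm across, 20 mm high; a loose bystander, origin at the centre of its underside

How it is judged:
By the outcome, as a careful person would: the job done as asked, in the order asked, and still so for the second after the job is handed in, with the robot touching nothing.
It also fails if it takes over 42 s, if anything falls off the work surface, if the arm or the gripper's body presses on something with over 40 N, if the wrist force passes 120 N, or if a joint passes its speed limit or range.

## Robot

A 6-joint arm with a two-finger parallel gripper is mounted at the origin on a cart in front of the work surface, level with it; the furniture and walls round the work are solid. World frame = base frame: x ahead of the robot, y to its left, z up, the work surface at z = 0. Lengths are in m, angles in rad, forces in N, time in s.
With the tool pointing down it reaches from about 0.25 to 0.725 m from the base axis. Payload 4 kg.
Tool frame: the origin (TCP) lies at the very end of the fingers, on their centre line; the grasp point (between the pads) lies 19 mm behind it; z points along the fingers, y is the line along which they close (so a half turn about z gives the same grasp; the last joint's range is limited). The gripper opens to 85 mm and grips with 20 to 120 N. Pads are 22 mm wide; open, the fingers measure 114 mm over their backs; the gripper's body (76 mm by 85 mm) begins 54 mm behind the grasp point. The pads swing forward as they close: fully open they stand 13 mm farther back than shut.
Start: joints at [-1.33, 0.241, 0.005, 1.335, 0, 1.571], TCP at [0.119, -0.486, 0.231] pointing down, gripper open.
Joint ranges: [-2.72, 2.72], [-1.05, 1.87], [-1.09, 1.28], [-1.99, 2.15], [-1.42, 1.44], [-3.14, 3.14]. Speed limits (rad/s): [2.79, 2.79, 3.14, 3.14, 3.14, 3.14].

## Interface

Orientations are given as a unit quaternion [x, y, z, w].
In Python, from workcell import bot, vision, workorder, boxes_of gives the robot as it stands.
- The arm moves only by the tool send_rows, never from a script. Its argument "motion" is text: rows parted by semicolons, each of 5 numbers parted by spaces: the closure, from -1 (fully open) to 1 (shut), so that 0 is half open, then the shift along the tool's x, y, z in cm, then the turn about the tool's z in rad. In form: claw x y z twist; .... A call has 1 to 5 rows; each row is the pose to reach, as a shift and turn from the pose commanded when the call began, along the tool's axes at that moment; what a row does not reach only later rows make up. A row lasts 1/10 s, in which the tool goes at most 50 mm and 8.59 degrees, less where a joint would pass 70% of its speed; a pose out of reach is approached as far as the arm can. A call with a gripper value outside its range is refused whole. The fingers move at their own pace and stop on an object; the grip force is fixed at half the most. Time passes only in rows, so rows that repeat a pose let the fingers close. It gives the time, the measured TCP pose, the force, the opening and the grip force at its end, in the units of the state.
- bot.get_obs(): the state, without advancing time (a new reading comes with each control period).
- vision.camera(name): name is "side" or "top"; returns the picture (480x640x3 uint8, red, green, blue); there is no depth.
- vision.camera_model(name): a dict with "fov_y" (degrees; the focal length in pixels is half the picture's height over the tangent of half this angle, whatever the lens; pixels are square), "cx", "cy" (the principal point, pixels), "world_from_camera" (4x4, takes a point from camera to world coordinates). Camera axes: x right, y down, z forward; pixel columns grow to the right and rows downward; lengths in m; the calibration is good to about 2 mm. A picture is of the moment at which its call begins. camera_model takes no time and is no camera call.
- workorder.job_done(): hands the job in; it is judged then, once.
Trained networks look in the newest picture that a camera, given by its name, has taken for a name from the list of things; names that differ only in an ending like _2 or _b are one class to them, and where a whole thing is asked for, a point or a joint stands for the part that bears it (a point fixed in the world has none). Each returns a list of dicts, best first, with "conf" (0 to 1); they miss things now and then, are a little off and sometimes report something else, mostly with a low value. They report only what shows in the picture. A call takes as long as a camera call.
- boxes_of(camera, target): "rect" ([centre column, centre row, width, height] in pixels, round what is visible of it).
The state is a dict: "clock": time; "joint_pos": joint angles; "joint_vel": joint speeds; "tau": joint torques, N m; "eef_pos": TCP position; "tool_rot": TCP orientation; "ft_force": force on the tool from outside, world axes, zero at the start; "ft_torque": the same for the moment, N m; "grip_width": finger opening in m; "grasp_force": force on a finger pad.
Only numpy, scipy, OpenCV 4.12 (cv2) and the standard library are available. Lean on these libraries where they do the work, as an engineer would, in place of code of your own. Each camera call takes 0.05 s, during which the arm holds its last target. There are 200 camera calls.

## Working session

There is one attempt and no reset: what is moved stays moved. The work goes in short steps, Python scripts to look and compute and a tool call to move; the robot and the scene stay as the last step left them, time stands still between calls to the robot, and variables do not carry over. Pictures are saved under pics/ and viewed, at most 10 in all, crops included, and the job is handed in when it is done.

Besides the shell and the picture viewer there is one more tool, called after "Call:" as a command line: name --argument value ..., lists and objects as JSON in quotes. send_rows: Moves the arm, as the interface text tells. Its arguments: {"type":"object","properties":{"motion":{"type":"string"}},"required":["motion"]}

```bash
mkdir -p pics; python3 - <<'E'
from workcell import bot, vision, boxes_of
import cv2
for n in ("top","side"):
    im=vision.camera(n); cv2.imwrite(f"pics/{n}0.png",im[:,:,::-1])
    m=vision.camera_model(n); print(n,m["fov_y"],m["cx"],m["cy"],m["world_from_camera"])
    for t in ("jar_capped","jar_open","flag_left","flag_right","pivot_left","flag_left_edge","station_left","cutter"):
        print(t,[(round(b["conf"],2),[round(float(x)) for x in b["rect"]]) for b in boxes_of(n,t)[:3]])
o=bot.get_obs(); print(o["clock"],o["eef_pos"],o["tool_rot"],o["ft_force"])
E
```

```text
top 42.49383302198072 324.0034838348881 236.22129089326427 [[-0.00635003 -0.99734127  0.07259528  0.44185602]
 [-0.99991112  0.00718393  0.01123165 -0.01554545]
 [-0.01172331 -0.07251751 -0.99729824  1.42155887]
 [ 0.          0.          0.          1.        ]]
jar_capped [(0.21, [331, 258, 14, 62])]
jar_open [(0.25, [219, 272, 99, 86])]
flag_left []
flag_right [(0.8, [403, 254, 40, 38]), (0.24, [375, 178, 36, 39])]
pivot_left [(0.87, [217, 272, 101, 85])]
flag_left_edge [(0.89, [241, 270, 33, 40])]
station_left [(0.93, [219, 270, 97, 86])]
cutter [(0.89, [333, 258, 18, 67])]
side 56.3636262313978 314.75834201715287 237.18875769818206 [[-0.92016589 -0.21891569  0.32460845  0.28461179]
 [-0.39124291  0.54578977 -0.74097403  0.6397346 ]
 [-0.01495713 -0.80881979 -0.58786634  0.61046518]
 [ 0.          0.          0.          1.        ]]
jar_capped [(0.82, [399, 196, 37, 53])]
jar_open [(0.74, [315, 397, 60, 88])]
flag_left [(0.92, [326, 327, 50, 32])]
flag_right [(0.7, [372, 208, 35, 13])]
pivot_left [(0.64, [371, 209, 38, 17]), (0.59, [317, 384, 90, 150])]
flag_left_edge [(0.71, [328, 330, 52, 30]), (0.68, [398, 197, 38, 54])]
station_left [(0.67, [316, 386, 89, 145])]
cutter [(0.62, [351, 283, 69, 28])]
0.9 [ 0.1192326  -0.48556034  0.2313085 ] [ 9.92761997e-01  1.20098363e-01 -1.40891938e-07 -1.49209490e-05] [-0.15908562  0.2998519   0.69413709]
```

View pics/top0.png

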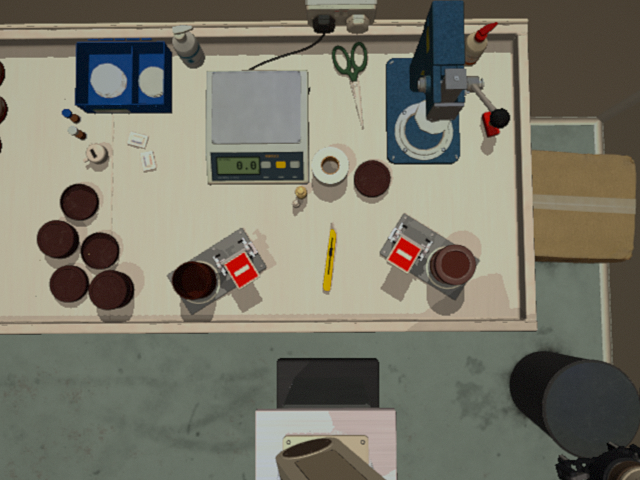

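View pics/side0.png

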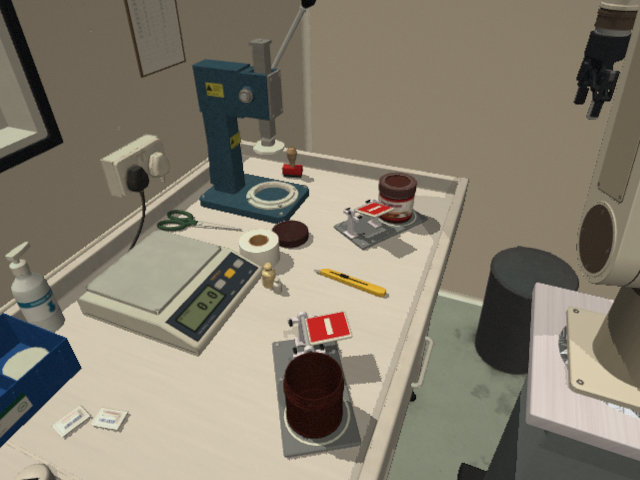

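The capped, labelled jar is on the right station (top px ~452,265; side ~398,196). Its flag shows red at top px (403,254). The open jar is on the left station (195,280). I'll zoom in on the right station.

```bash
python3 - <<'E'
import cv2,numpy as np
a=cv2.resize(cv2.imread("pics/top0.png")[205:310,370:490],None,fx=5,fy=5,interpolation=cv2.INTER_CUBIC)
cv2.imwrite("pics/crop0.png",a)
b=cv2.resize(cv2.imread("pics/side0.png")[165:255,325:435],None,fx=6,fy=6,interpolation=cv2.INTER_CUBIC)
cv2.imwrite("pics/crop1.png",b)
E
cat > h.py <<'E'
import numpy as np
from workcell import vision
def ray(n,u,v):
    m=vision.camera_model(n);f=240/np.tan(np.radians(m["fov_y"])/2);T=np.array(m["world_from_camera"])
    return T[:3,3],T[:3,:3]@np.array([(u-m["cx"])/f,(v-m["cy"])/f,1])
def at(n,u,v,z):
    o,d=ray(n,u,v);return o+d*(z-o[2])/d[2]
def proj(n,p):
    m=vision.camera_model(n);f=240/np.tan(np.radians(m["fov_y"])/2);T=np.array(m["world_from_camera"])
    c=T[:3,:3].T@(np.array(p)-T[:3,3]);return np.array([m["cx"]+f*c[0]/c[2],m["cy"]+f*c[1]/c[2]])
E
```

```text
(no output)
```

View pics/crop0.png

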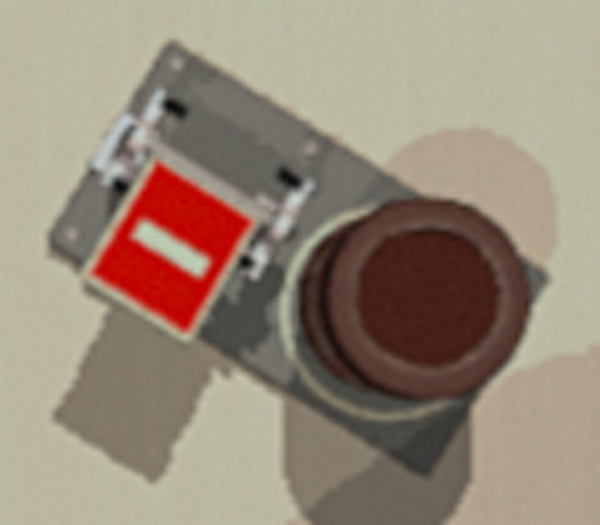

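View pics/crop1.png

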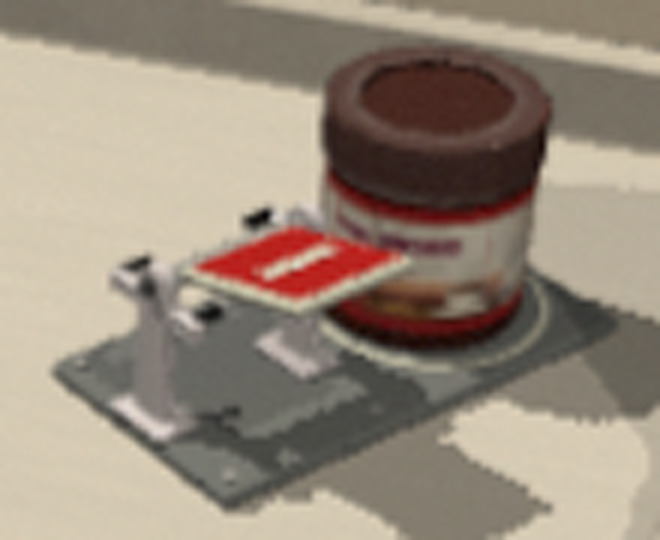

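Top crop: the board corners are at crop (170,42), (50,250), (430,472) and (548,275). The flag's free edge runs (85,285)-(190,338), the posts stand near (120,145) and (290,210), and the jar is on the -y side.

```bash
python3 - <<'E'
from h import *
C=lambda u,v,z:at("top",370+u/5,205+v/5,z)
S=lambda u,v:(325+u/6,165+v/6)
c=[C(*p,.008) for p in((170,42),(50,250),(430,472),(548,275))]
for p in c: print(p.round(3))
ex=(c[0]-c[1]+c[3]-c[2]);ex/=np.linalg.norm(ex);ey=(c[0]-c[3]+c[1]-c[2]);ey/=np.linalg.norm(ey)
print("yaw",np.degrees(np.arctan2(ex[1],ex[0])),np.degrees(np.arctan2(-ey[0],ey[1])),"len",np.linalg.norm(c[0]-c[1]),np.linalg.norm(c[0]-c[3]))
print("ctr",np.mean(c,axis=0))
e=C(137,312,.08);h=C(208,188,.07);print("edge mid",e,"hinge side",h)
# triangulate edge middle: side crop edge corners (190,275)?,(300,310),(412,258)
for nm,(tu,tv),(su,sv) in(("edgeR",(190,338),(412,260)),("edgeL",(85,285),(298,311)),):
    o1,d1=ray("top",370+tu/5,205+tv/5);o2,d2=ray("side",*S(su,sv))
    A=np.array([d1,-d2]).T;s=np.linalg.lstsq(A,o2-o1,rcond=None)[0]
    p1=o1+s[0]*d1;p2=o2+s[1]*d2;print(nm,p1.round(4),p2.round(4))
E
```

```text
[ 0.596 -0.184  0.008]
[ 0.501 -0.128  0.008]
[ 0.399 -0.299  0.008]
[ 0.488 -0.355  0.008]
yaw -31.27485716247217 -31.605947140263424 len 0.11071011922110077 0.2021089823930786
ctr [ 0.49577371 -0.24119267  0.008     ]
edge mid [ 0.470582   -0.15915969  0.08      ] hinge side [ 0.524849   -0.19210187  0.07      ]
edgeR [ 0.4591 -0.181   0.0871] [ 0.4563 -0.1817  0.0871]
edgeL [ 0.4822 -0.1362  0.0863] [ 0.485  -0.1355  0.0863]
```

Call:
send_rows --motion "1 4 -2.6 0 0.13; 1 8 -5.2 0 0.26; 1 12 -7.9 0 0.39; 1 16 -10.5 0 0.53; 1 20 -13.1 0 0.66"

```text
clock: 1.4
eef_pos: [0.2737, -0.3202, 0.2315]
tool_rot: [0.98, -0.197, 0.0, 0.0]
ft_force: [1.5, -0.5, -0.2]
grip_width: 0.0124
grasp_force: 0.0
```

```bash
cat >> h.py <<'E'
from workcell import bot
from scipy.spatial.transform import Rotation as R
YAW=np.radians(-31.4);EX=np.array([np.cos(YAW),np.sin(YAW),0]);EY=np.array([-EX[1],EX[0],0])
PIV=np.array([.528,-.193,.07])
def to(p):
    o=bot.get_obs();r=R.from_quat(o["tool_rot"]).as_matrix()
    y=np.arctan2(r[1,0],r[0,0])
    q=np.array(o["eef_pos"])-PIV
    print("t",round(o["clock"],2),"station xyz mm",(1000*np.array([q@EX,q@EY,q[2]])).round(1),"F",(np.array(o["ft_force"])@np.array([EX,EY,[0,0,1]]).T).round(2),"w",o["grip_width"],"twist left",round(y-YAW,3))
    print("shift cm",(100*r.T@(np.array(p)-o["eef_pos"])).round(2))
def st(x,y,z): return PIV+x*EX+y*EY+[0,0,z]
E
python3 -c "
from h import *
to(st(-.11,0,.09))"
```

```text
t 1.4 station xyz mm [-150.8 -241.1  161.5] F [ 1.54  0.35 -0.19] w 0.012358128974939531 twist left 0.152
shift cm [  7.69 -23.21   7.15]
```

Call:
send_rows --motion "1 1.2 -4.5 0 0.13; 1 2.4 -9 0 0.13; 1 3.6 -13 0 0.13; 1 4.8 -17.5 0 0.13; 1 5.6 -20 0 0.13"

```text
clock: 1.9
eef_pos: [0.3855, -0.1877, 0.2315]
tool_rot: [0.972, -0.234, 0.003, -0.014]
ft_force: [-0.7, 0.2, -0.4]
grip_width: 0.0
grasp_force: 0.0
```

Call:
send_rows --motion "1 0 0 0 0; 1 0 0 0 0"

```text
clock: 2.1
eef_pos: [0.3838, -0.1901, 0.2312]
tool_rot: [0.971, -0.237, 0.003, -0.014]
ft_force: [-0.2, -0.1, 0.0]
grip_width: -0.0001
grasp_force: 0.0
```

```bash
python3 -c "
from h import *
to(st(-.11,0,-.005))"
```

```text
t 2.1 station xyz mm [-124.6  -72.7  161.2] F [-0.13 -0.18  0.01] w -7.566684523087592e-05 twist left 0.069
shift cm [ 1.98 -6.68 16.81]
```

Call:
send_rows --motion "1 1 -3.5 0 0.07; 1 2.5 -7.5 0 0.07; 1 2.5 -7.5 5 0.07; 1 2.5 -7.5 9.5 0.07; 1 2.5 -7.5 13 0.07"

```text
clock: 2.6
eef_pos: [0.4052, -0.2015, 0.1382]
tool_rot: [0.968, -0.248, 0.007, -0.029]
ft_force: [0.9, 0.4, 0.9]
grip_width: -0.0001
grasp_force: 0.0
```

Call:
send_rows --motion "1 0 0 0 0; 1 0 0 0 0"

```text
clock: 2.8
eef_pos: [0.4043, -0.2006, 0.1391]
tool_rot: [0.969, -0.247, 0.005, -0.029]
ft_force: [0.8, -0.4, 0.8]
grip_width: -0.0003
grasp_force: 0.0
```

```bash
python3 - <<'E'
from h import *
import cv2
to(st(-.095,0,0.001))
a=vision.camera("top")[200:310,350:470];b=vision.camera("side")[140:250,315:435]
cv2.imwrite("pics/c2.png",cv2.resize(np.hstack([a,b]),None,fx=3.3,fy=3.3,interpolation=cv2.INTER_CUBIC)[:,:,::-1])
E
```

```text
t 2.8 station xyz mm [-101.6  -70.9   69.1] F [0.86 0.08 0.79] w -0.00033371110676180143 twist left 0.048
shift cm [ 1.03 -6.63  7.21]
```

View pics/c2.png

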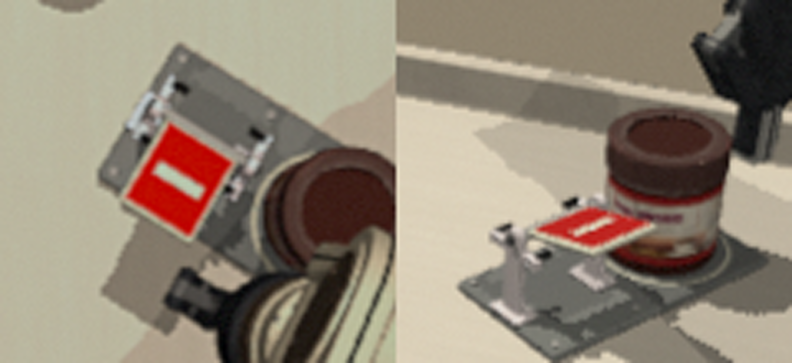

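The finger is still in front of the jar, at top-crop (190,290), and hasn't moved sideways as commanded. I'll check the joints.

```bash
python3 -c "
from h import *
o=bot.get_obs();print(np.round(o['joint_pos'],3),np.round(o['joint_vel'],3),np.round(o['tau'],1));r=R.from_quat(o['tool_rot']).as_matrix();print(r.round(3))"
```

```text
[-0.5    0.212 -0.28   1.079  0.06   3.141] [ 0.005 -0.012  0.003 -0.005 -0.002  0.001] [ -0.1 -32.8  22.4   0.1   0.2   0. ]
[[ 0.878 -0.478  0.028]
 [-0.479 -0.876  0.052]
 [-0.    -0.06  -0.998]]
```

Call:
send_rows --motion "1 0 -2 -3 0; 1 0 -4 -3 0; 1 0 -6 -3 0; 1 0 -6 -3 0"

```text
clock: 3.3
eef_pos: [0.4189, -0.1772, 0.1732]
tool_rot: [0.973, -0.226, 0.009, -0.042]
ft_force: [-0.3, 0.4, -0.5]
grip_width: 0.0004
grasp_force: 0.0
```

```bash
python3 -c "
from h import *
o=bot.get_obs();print(np.round(o['joint_pos'],3));to(st(-.11,0,.09))"
```

```text
[-0.457  0.189 -0.22   1.164  0.085  3.141]
t 3.3 station xyz mm [-101.4  -43.4  103.2] F [-0.46  0.22 -0.54] w 0.0003850952733991461 twist left 0.092
shift cm [-0.46 -4.27  1.69]
```

Call:
send_rows --motion "1 0 0 0 -0.15; 1 0 0 0 -0.3; 1 0 0 0 -0.45; 1 0 0 0 -0.6; 1 0 0 0 -0.75"

```text
clock: 3.8
eef_pos: [0.4175, -0.1775, 0.1719]
tool_rot: [0.988, 0.148, 0.022, -0.036]
ft_force: [-0.2, -0.5, -0.2]
grip_width: -0.0002
grasp_force: 0.0
```

Call:
send_rows --motion "1 0 0 0 -0.15; 1 0 0 0 -0.3; 1 0 0 0 -0.45; 1 0 0 0 -0.6; 1 0 0 0 -0.75"

```text
clock: 4.3
eef_pos: [0.4175, -0.1775, 0.1718]
tool_rot: [0.865, 0.5, 0.034, -0.026]
ft_force: [0.4, -0.4, 0.3]
grip_width: -0.0003
grasp_force: 0.0
```

Call:
send_rows --motion "1 0 0 0 -0.15; 1 0 0 0 -0.3; 1 0 0 0 -0.45; 1 0 0 0 -0.6; 1 0 0 0 -0.75"

```text
clock: 4.8
eef_pos: [0.4175, -0.1775, 0.1719]
tool_rot: [0.622, 0.782, 0.041, -0.012]
ft_force: [-0.4, 0.4, 0.3]
grip_width: -0.0
grasp_force: 0.0
```

Call:
send_rows --motion "1 0 0 0 -0.15; 1 0 0 0 -0.3; 1 0 0 0 -0.45; 1 0 0 0 -0.6; 1 0 0 0 -0.75"

```text
clock: 5.3
eef_pos: [0.4176, -0.1775, 0.1719]
tool_rot: [0.292, 0.955, 0.042, 0.004]
ft_force: [-0.2, 0.1, -0.0]
grip_width: -0.0002
grasp_force: 0.0
```

```bash
python3 -c "
from h import *
o=bot.get_obs();print(np.round(o['joint_pos'],3),R.from_quat(o['tool_rot']).as_matrix().round(3));to(st(-.11,0,.09))"
```

```text
[-0.459  0.19  -0.222  1.164  0.085  0.134] [[-0.829  0.558  0.033]
 [ 0.558  0.826  0.078]
 [ 0.017  0.083 -0.996]]
t 5.3 station xyz mm [-102.4  -44.3  101.9] F [-0.19 -0.03 -0.01] w -0.00015881464127202259 twist left 3.097
shift cm [0.94 4.28 1.57]
```

Call:
send_rows --motion "1 0.5 2 0.7 0; 1 0.9 4.3 1.5 0; 1 0.9 4.5 4.5 0; 1 1 4.9 8 0; 1 1 5 9.5 0"

```text
clock: 5.8
eef_pos: [0.4389, -0.1221, 0.079]
tool_rot: [0.295, 0.955, 0.042, 0.002]
ft_force: [-0.5, -0.0, -1.2]
grip_width: -0.0
grasp_force: 0.0
```

Call:
send_rows --motion "1 0 0 0 0; 1 0 0 0 0"

```text
clock: 6.0
eef_pos: [0.441, -0.1234, 0.0821]
tool_rot: [0.295, 0.955, 0.042, 0.004]
ft_force: [0.3, 0.5, 0.1]
grip_width: 0.0001
grasp_force: 0.0
```

```bash
python3 - <<'E'
from h import *
import cv2
to(st(-.085,0,0.002))
a=vision.camera("top")[200:310,350:470];b=vision.camera("side")[140:250,315:435]
cv2.imwrite("pics/c3.png",cv2.resize(np.hstack([a,b]),None,fx=3.3,fy=3.3,interpolation=cv2.INTER_CUBIC)[:,:,::-1])
E
```

```text
t 6.0 station xyz mm [-110.5   14.    12.1] F [0.02 0.59 0.1 ] w 6.589929248224765e-05 twist left 3.091
shift cm [-2.64 -1.35  0.86]
```

View pics/c3.png

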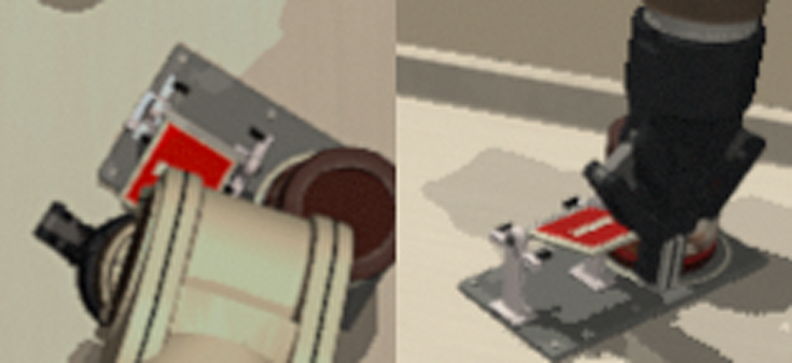

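The finger stands in front of the edge, clear of everything (side crop ~655,270).

Call:
send_rows --motion "1 0 -1.35 0.9 0; 1 0 -1.35 0.9 0; 1 -1 -1.35 0.9 0; 1 -2 -1.35 0.9 0; 1 -2.2 -1.35 0.9 0"

```text
clock: 6.6
eef_pos: [0.4542, -0.1474, 0.0722]
tool_rot: [0.295, 0.955, 0.042, 0.006]
ft_force: [-0.3, -0.4, 0.1]
grip_width: -0.0002
grasp_force: 0.0
```

Call:
send_rows --motion "1 -0.2 0 0 0; 1 -0.4 0 0 0; 1 -0.5 0 0 0"

```text
clock: 6.9
eef_pos: [0.4562, -0.149, 0.0715]
tool_rot: [0.295, 0.955, 0.042, 0.005]
ft_force: [-0.2, 0.3, -0.2]
grip_width: -0.0
grasp_force: 0.0
```

```bash
python3 -c "
from h import *
to(st(-.08,0,0.002))"
```

```text
t 6.9 station xyz mm [-84.2   0.2   1.5] F [-0.28  0.15 -0.18] w -2.831500764539234e-05 twist left 3.091
shift cm [-0.42  0.01 -0.05]
```

Next I approach in small steps, watching the force.

Call:
send_rows --motion "1 -0.15 0 0 0; 1 -0.3 0 0 0; 1 -0.3 0 0 0"

```text
clock: 7.2
eef_pos: [0.4588, -0.1508, 0.0716]
tool_rot: [0.295, 0.955, 0.042, 0.005]
ft_force: [0.3, -0.2, -0.2]
grip_width: -0.0
grasp_force: 0.0
```

Call:
send_rows --motion "1 -0.1 0 -0.1 0; 1 -0.2 0 -0.2 0; 1 -0.2 0 -0.2 0"

```text
clock: 7.5
eef_pos: [0.4597, -0.1517, 0.0734]
tool_rot: [0.295, 0.955, 0.043, 0.004]
ft_force: [-0.6, 1.4, -0.0]
grip_width: 0.0003
grasp_force: 0.9
```

```bash
python3 -c "
from h import *
to(st(-.08,0,0.002))"
```

```text
t 7.5 station xyz mm [-79.8  -0.3   3.4] F [-1.23  0.86 -0.03] w 0.0002601470259039505 twist left 3.091
shift cm [0.02 0.02 0.15]
```

Contact is at x ≈ -80 mm with about 1.2 N, as predicted. Now I rise along the arc with a light inward press.

Call:
send_rows --motion "1 -0.1 0 -0.15 0; 1 -0.2 0 -0.4 0; 1 -0.3 0 -0.7 0; 1 -0.4 0 -1 0"

```text
clock: 7.9
eef_pos: [0.4625, -0.1539, 0.0835]
tool_rot: [0.295, 0.955, 0.043, 0.004]
ft_force: [-2.8, 5.2, 1.0]
grip_width: 0.0001
grasp_force: 2.3
```

```bash
python3 - <<'E'
from h import *
import cv2
to(st(-.08,0,0.002))
b=vision.camera("side")[140:250,315:435]
cv2.imwrite("pics/c4.png",cv2.resize(b,None,fx=4,fy=4,interpolation=cv2.INTER_CUBIC)[:,:,::-1])
E
```

```text
t 7.9 station xyz mm [-76.3  -0.7  13.5] F [-5.11  2.98  0.97] w 9.869741946236501e-05 twist left 3.092
shift cm [ 0.36 -0.05  1.16]
```

View pics/c4.png

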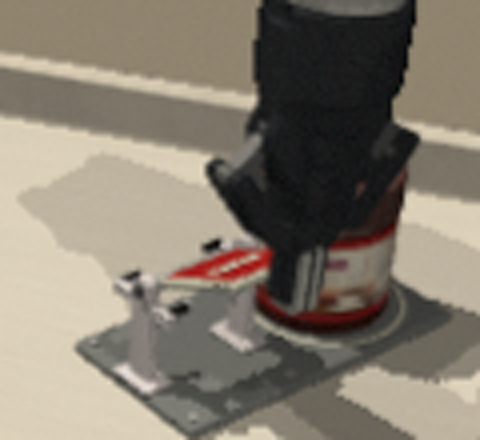

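The flag has tilted up further, edge-on near (220,265), and is following the finger. I continue along the arc.

Call:
send_rows --motion "1 -0.2 0 -0.7 0; 1 -0.55 0 -1.4 0; 1 -0.95 0 -2 0; 1 -1.4 0 -2.5 0; 1 -1.9 0 -3 0"

```text
clock: 8.45
eef_pos: [0.4786, -0.1688, 0.1138]
tool_rot: [0.295, 0.955, 0.042, 0.005]
ft_force: [-0.2, -0.4, -0.7]
grip_width: -0.0001
grasp_force: 0.3
```

```bash
python3 - <<'E'
from h import *
import cv2
to(st(-.08,0,0.002))
b=vision.camera("side")[140:250,315:435]
cv2.imwrite("pics/c5.png",cv2.resize(b,None,fx=4,fy=4,interpolation=cv2.INTER_CUBIC)[:,:,::-1])
E
```

```text
t 8.45 station xyz mm [-54.7  -5.1  43.8] F [ 0.   -0.48 -0.66] w -0.00013660546854163822 twist left 3.091
shift cm [2.49 0.03 4.23]
```

View pics/c5.png

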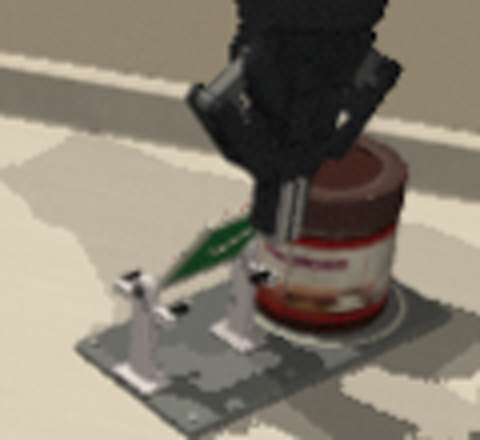

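The green underside now faces the camera (side crop ~215,245), so the flag is up about 0.9 rad. I push on past vertical.

Call:
send_rows --motion "1 -1 0.3 -0.4 0; 1 -2 0.5 -0.6 0; 1 -3 0.5 -0.8 0; 1 -4 0.5 -0.8 0; 1 -5 0.5 -0.8 0"

```text
clock: 9.0
eef_pos: [0.5223, -0.1933, 0.1205]
tool_rot: [0.295, 0.955, 0.042, 0.005]
ft_force: [-0.3, 1.2, -0.4]
grip_width: 0.0004
grasp_force: 0.4
```

```bash
python3 -c "
from h import *
to(st(.009,0,0.051));to(st(.0275,0,.0394));to(st(.044,0,.002))"
```

```text
t 9.0 station xyz mm [-4.7 -3.2 50.5] F [-0.93  0.88 -0.35] w 0.0003835142258021291 twist left 3.091
shift cm [-1.35  0.4  -0.03]
t 9.0 station xyz mm [-4.7 -3.2 50.5] F [-0.93  0.88 -0.35] w 0.0003835142258021291 twist left 3.091
shift cm [-3.22  0.39  1.1 ]
t 9.0 station xyz mm [-4.7 -3.2 50.5] F [-0.93  0.88 -0.35] w 0.0003835142258021291 twist left 3.091
shift cm [-4.92  0.17  4.81]
```

Call:
send_rows --motion "1 -0.7 0.3 0 0; 1 -1.4 0.3 0 0; 1 -2.3 0.3 0.5 0; 1 -3.2 0.3 1.1 0; 1 -3.7 0.3 1.7 0"

```text
clock: 9.5
eef_pos: [0.5554, -0.2104, 0.1027]
tool_rot: [0.295, 0.955, 0.042, 0.005]
ft_force: [0.4, -0.1, 1.2]
grip_width: 0.0
grasp_force: 0.3
```

Call:
send_rows --motion "1 -0.5 0 0.7 0; 1 -0.8 -0.1 1.4 0; 1 -1.1 -0.1 2 0; 1 -1.2 -0.1 2.5 0"

```text
clock: 9.9
eef_pos: [0.5646, -0.2155, 0.0774]
tool_rot: [0.295, 0.955, 0.042, 0.004]
ft_force: [-0.2, -0.1, -0.2]
grip_width: -0.0003
grasp_force: 0.2
```

```bash
python3 - <<'E'
from h import *
import cv2
to(st(.044,0,0.002))
b=vision.camera("side")[140:250,315:435]
cv2.imwrite("pics/c6.png",cv2.resize(b,None,fx=4,fy=4,interpolation=cv2.INTER_CUBIC)[:,:,::-1])
E
```

```text
t 9.9 station xyz mm [43.  -0.2  7.4] F [-0.13 -0.19 -0.22] w -0.00027365281474125205 twist left 3.091
shift cm [-0.11 -0.02  0.53]
```

View pics/c6.png

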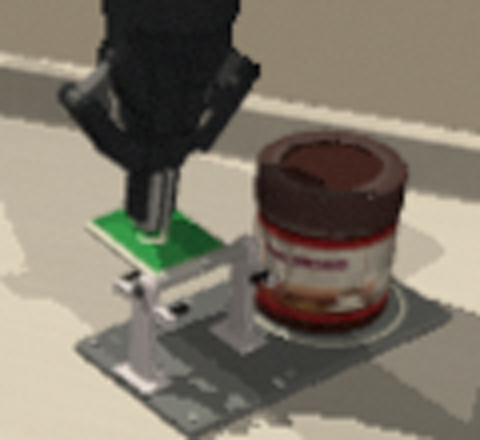

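The flag is over, green face up with the tick (~150,240), and the fingertip is on it. A gentle press down to the stop remains.

Call:
send_rows --motion "1 0 0 0.2 0; 1 0 0 0.4 0; 1 0 0 0.5 0; 1 0 0 0.5 0"

```text
clock: 10.35
eef_pos: [0.565, -0.2151, 0.0736]
tool_rot: [0.295, 0.955, 0.042, 0.005]
ft_force: [-0.5, -0.7, 0.6]
grip_width: 0.0001
grasp_force: 0.4
```

Call:
send_rows --motion "1 0 0 0.1 0; 1 0 0 0.2 0; 1 0 0 0.2 0"

```text
clock: 10.65
eef_pos: [0.5651, -0.2152, 0.0732]
tool_rot: [0.295, 0.955, 0.042, 0.006]
ft_force: [-4.2, 0.1, 9.9]
grip_width: 0.0002
grasp_force: 4.8
```

```bash
python3 -c "
from h import *
to(st(.044,0,.002))"
```

```text
t 10.65 station xyz mm [43.2  0.4  3.2] F [-3.68 -2.08  9.86] w 0.00016085912722772335 twist left 3.091
shift cm [-0.08 -0.04  0.11]
```

The flag is on its stop: 10 N, tip 3.2 mm above the pivot, which matches half the plate thickness. I lift straight up and check.

Call:
send_rows --motion "1 0 0 -1 0; 1 0 0.1 -3 0; 1 0 0.3 -6 0; 1 0 0.6 -10 0; 1 0 0.8 -14 0"

```text
clock: 11.15
eef_pos: [0.5644, -0.2189, 0.2126]
tool_rot: [0.295, 0.955, 0.042, 0.004]
ft_force: [1.0, -0.5, -0.2]
grip_width: -0.0
grasp_force: 0.0
```

Call:
send_rows --motion "1 4 0 0 0; 1 8 0 0 0; 1 12 0 0 0; 1 16 0 0 0; 1 16 0 0 0"

```text
clock: 11.65
eef_pos: [0.4275, -0.1264, 0.2137]
tool_rot: [0.294, 0.955, 0.043, 0.002]
ft_force: [1.0, 0.2, 0.0]
grip_width: -0.0
grasp_force: 0.0
```

```bash
python3 - <<'E'
from h import *
import cv2
to(st(.044,0,0.002))
b=vision.camera("side")[140:480,250:450];t=vision.camera("top")[170:310,160:490]
b=cv2.resize(b,None,fx=1.5,fy=1.5);t=cv2.resize(t,(495,210))
im=np.zeros((510,795,3),np.uint8);im[:,:300]=b;im[:210,300:]=t
cv2.imwrite("pics/c7.png",im[:,:,::-1])
E
```

```text
t 11.65 station xyz mm [-120.5    4.5  143.7] F [0.74 0.72 0.04] w -2.400023863981932e-05 twist left 3.092
shift cm [-16.74  -0.79  13.81]
```

View pics/c7.png

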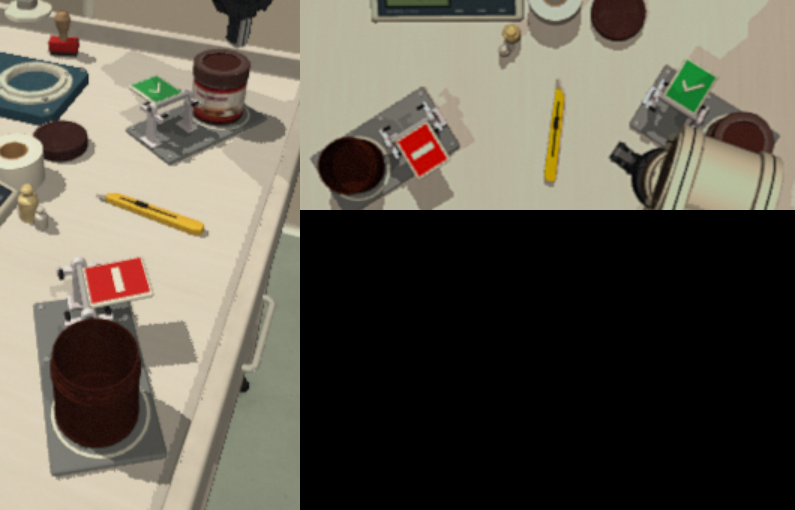

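The right flag is flat with its green tick up (side ~155,90). The left flag is still red, both jars and the bystanders are unmoved, and the robot is clear.

```bash
python3 -c "
from workcell import workorder
print(workorder.job_done())"
```

```text
the job is handed in; nothing more can be done
None
```

The capped jar's flag (right station) lies flat on its far side with the green tick up, the open jar's flag still shows red, nothing else was moved, and I've handed the job in; the result of the judging was not shown.

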